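Hold the shutter open for a test exposure

TASK

Lift the coated glass plate off its drying stand by its edges, never touching the coated upper face, and set it down (do not drop it) coated side up in the guides on the light box's window, with the shutter still closed. Once the plate is seated and let go, pull the black spring-return shutter handle out until its pointer lines up with the steel index on the scale, and hold it there: the program finishes while the robot is still holding the handle, because the spring would close the shutter. Leave the tape roll, ink jar and spatula alone.

Things in the scene. Friction and masses are not known exactly. Their poses are not given: they have to be found in the camera images.
- plate_center (a point): centre of the loose glass plate, 90 mm (own x) by 56 mm (own y) by 6 mm thick, about 75 g, level on the drying stand, grey-green coated face up (own z). The coating, up to 4 mm from the edges, must not be touched. Grip it across the 56 mm at the middle of its long edges. On the stand its underside is 30 mm above the table; seated on the window, 62 mm
- nest (a point): centre of the top of the light box's raised white window, 62 mm above the table, where the plate's underside rests (plate centre 3 mm above this point). x: along the seated plate's 90 mm side; y: direction in which the shutter is pulled out; z up. The window is 84 by 44 mm, so the seated plate overhangs it by 6 mm along each long edge
- handle (a point): grip centre of the black shutter handle, an upright bar 36 mm wide in nest x, 14 mm thick in nest y (the pull direction), top 80 mm above the table; the point is on its mid-plane, 16 mm below its top. It stands on a flat slide whose top is 26 mm above the table. When closed it is 135 mm from the nest centre along +y, its centre 60 mm out from the box wall. Axes as the nest
- stand: fixed wooden drying stand, 130 by 90 mm base, 8 mm high, origin at the centre of its underside. Two cross bars (10 mm thick, at own x = -30 and +30 mm) carry the plate; their end stops rise 4 mm beside the plate. Between the bars, beside the middle of the plate's long edges, fingers have free space down to the base
- unit: the fixed grey light box, 150 by 150 mm, top 50 mm above the table; origin on the table under the nest, axes as the nest. Six thin outward-leaning guides (tops 72 mm above the table) frame the window: one at the middle of each short plate edge, two near the corners of each long edge, 2 to 4 mm play; the middle 60 mm of each long edge is free for fingers
- shutter (a joint): how far the shutter is pulled out, in m along nest +y: 0 closed, 0.085 end stop. A spring always pulls it closed: about 4 N when closed, 10 N at 65 mm; it snaps shut if let go
- pointer (a point): tip of the small steel pointer fixed to the foot of the shutter handle, at the handle's mid-plane, 34 mm to nest +x of the handle centre, 28 mm above the table; moves with the handle
- index_tip (a point): tip of the nose of the fixed dark steel index clip on the scale beside the slide, 35 to 65 mm further out along nest +y than the pointer of the closed shutter; the clip's top knob is 39 mm above the table. The pointer is at the mark when it has the same nest y as this tip
- plate: the same glass plate; origin at the centre of its underside
- tape: bystander: roll of tape lying flat, 90 mm across, 24 mm high; origin at the centre of its underside
- ink_jar: bystander: closed jar, 68 mm across, 85 mm high; origin at the centre of its underside
- spatula: bystander: ink spatula 200 mm long, lying flat
There are look-alikes about, which are no part of the job. What is meant by the plate is not orange or yellow, and is the larger of those in its own colour.

How it is judged:
On the way:
1. the plate is seated in the guides on the window, coated side up, let go, with the shutter closed (x of plate_center in the frame of nest between -0.006 and 0.006 m and y of plate_center in the frame of nest between -0.006 and 0.006 m and z of plate_center in the frame of nest between 0.001 and 0.0055 m and angle between plate_center's own z axis and vertical below 0.06 rad and angle between the x axis of plate_center and the x axis of nest, either way round below 0.12 rad and contact force between the fingers and plate below 0.1 N and value of joint shutter below 0.01 m), for 0.3 s.
At the end, for the whole second after the job is handed in: The plate lies seated in the guides on the window (within 6 mm, level, coated face up), untouched by the fingers; the fingers hold the shutter handle (at least 2 N, no other thing propping it) with its pointer within 5 mm of the index along the pull direction, at rest (x of plate_center in the frame of nest between -0.006 and 0.006 m and y of plate_center in the frame of nest between -0.006 and 0.006 m and z of plate_center in the frame of nest between 0.001 and 0.0055 m and angle between plate_center's own z axis and vertical below 0.06 rad and angle between the x axis of plate_center and the x axis of nest, either way round below 0.12 rad and contact force between the fingers and plate below 0.1 N and y of pointer in the frame of index_tip between -0.005 and 0.005 m and velocity of joint shutter between -0.01 and 0.01 m/s and contact force between the fingers and shutter above 2 N and contact force between each of plate, tape, ink_jar, spatula and shutter below 0.1 N); the arm keeps its last pose, push and grip.
It fails at once if the coated face of the plate is touched (contact force between any of the fingers, the arm and plate_c1 above 0.3 N).
It fails at once if the plate is dropped or thrown (moves faster than 0.4 m/s out of the fingers) (contact force between the fingers and plate below 0.02 N and linear speed of plate above 0.4 m/s).
It fails at once if the plate is tipped by more than 35 degrees (angle between plate_center's own z axis and vertical above 0.6 rad).
It fails at once if the shutter is opened while the plate is not in its place on the window (value of joint shutter above 0.015 m and distance between plate_center and nest above 0.015 m).
It fails at once if a bystander is moved by more than 25 mm (distance of any of tape, ink_jar, spatula from where it was at the start of the episode above 0.025 m).
It also fails if it takes over 53 s, if anything falls off the work surface, if the arm or the gripper's body presses on something with over 40 N, if the wrist force passes 120 N, or if a joint passes its speed limit or range.

ROBOT

A 6-joint arm with a two-finger parallel gripper is mounted at the origin on the work surface. World frame = base frame: x ahead of the robot, y to its left, z up, the work surface at z = 0. Lengths are in m, angles in rad, forces in N, time in s.
With the tool pointing down it reaches from about 0.25 to 0.725 m from the base axis. Payload 9.7 kg.
Tool frame: the origin (TCP) lies on the centre line of the jaws, within the pads' length; the fingertips stand 17 mm ahead of it and the grasp point (between the pads) lies 2 mm behind it; z points along the fingers, y is the line along which they close (so a half turn about z gives the same grasp; the last joint's range is limited). The gripper opens to 85 mm and grips with 20 to 120 N. Pads are 22 mm wide; open, the fingers measure 114 mm over their backs; the gripper's body (76 mm by 85 mm) begins 54 mm behind the grasp point. The pads swing forward as they close: fully open they stand 13 mm farther back than shut.
Start: joints at [1.165, 0.087, 0.176, 1.66, 0, 1.571], TCP at [0.217, 0.505, 0.248] pointing down, gripper open.
Joint ranges: [-3.13, 3.13], [-0.85, 1.81], [-1.15, 1.24], [-2.2, 2.28], [-1.44, 1.52], [-3.14, 3.14]. Speed limits (rad/s): [2.22, 2.22, 2.57, 3.14, 3.14, 3.14].

INTERFACE

Orientations are given as a unit quaternion [w, x, y, z].
In Python, from workcell import bot, cams gives the robot as it stands. The module is installed in compiled form; this text tells all that it offers.
- The arm moves only by the tool move_arm, never from a script. Its argument "series" is a list of rows, each an object with "linear": the shift along the tool's x, y, z in mm, a list of three; "turn": the turn about the tool's z in rad; "gripper": the gripper's target within -1 to 1 (fully open at 1, half-way at 0, shut at -1). In form: [{"linear": [tx, ty, tz], "turn": turn, "gripper": gripper}, ...]. A call has 1 to 10 rows; each row shifts and turns the commanded pose from where the row before left it, along the tool's axes as they then stand; what a row does not reach is not made up. A row lasts 1/10 s, in which the tool goes at most 50 mm and 8.59 degrees, less where a joint would pass 70% of its speed; a pose out of reach is approached as far as the arm can. A call is refused whole if a number of a shift passes 50 or a number of a turn 0.15, either way. A call with a gripper value outside its range is refused whole. The fingers move at their own pace and stop on an object; the grip force is fixed at half the most. Time passes only in rows, so rows that do not move let the fingers close. It gives the time, the measured TCP pose, the force, the opening and the grip force at its end, in the units of the state.
- bot.get_state(): the state, without advancing time (a new reading comes with each control period).
- cams.camera(name): name is "side" or "top"; returns a dict with "img" (480x640x3 uint8, red, green, blue), "fx", "fy", "cx", "cy" (pixels), "camera_from_world" (4x4, takes a point from world to camera coordinates). Camera axes: x right, y down, z forward; pixel columns grow to the right and rows downward; lengths in m; the calibration is good to about 2 mm. A picture is of the moment at which its call begins. There is no depth.
- bot.finish_job(): hands the job in; it is judged then, once.
The state is a dict: "clock": time; "joint_pos": joint angles; "joint_velocities": joint speeds; "tau": joint torques, N m; "tcp_pos": TCP position; "tool_rot": TCP orientation; "wrist_force": force on the tool from outside, world axes, zero at the start; "torque": the same for the moment, N m; "width": finger opening in m; "gripper_force": force on a finger pad.
Only numpy, scipy, OpenCV 4.12 (cv2) and the standard library are available. Lean on these libraries where they do the work, as an engineer would, in place of code of your own. Each camera call takes 0.05 s, during which the arm holds its last target. There are 200 camera calls.

## Working session

There is one attempt and no reset: what is moved stays moved. The work goes in short steps, Python scripts to look and compute and a tool call to move; the robot and the scene stay as the last step left them, time stands still between calls to the robot, and variables do not carry over. Pictures are saved under pics/ and viewed, at most 10 in all, crops included, and the job is handed in when it is done.

Besides the shell and the picture viewer there is one more tool, called after "Emit:" as name([rows], argument=value, ...), one row to a line, values as JSON. move_arm: Moves the arm, as the interface text tells. Its arguments: {"type":"object","properties":{"series":{"type":"array"}},"required":["series"]}

```bash
mkdir -p pics; cat > h.py <<'E'
import numpy as np, cv2
from workcell import bot, cams
def shot(n,fn=None):
    c=cams.camera(n)
    if fn: cv2.imwrite('pics/'+fn,c['img'][:,:,::-1])
    return c
def ray(c,u,v):
    T=np.array(c['camera_from_world']);R=T[:3,:3];o=-R.T@T[:3,3]
    d=R.T@np.array([(u-c['cx'])/c['fx'],(v-c['cy'])/c['fy'],1]);return o,d
def onz(c,u,v,z):
    o,d=ray(c,u,v);return o+d*(z-o[2])/d[2]
def proj(c,p):
    T=np.array(c['camera_from_world']);q=T[:3,:3]@np.array(p)+T[:3,3]
    return c['fx']*q[0]/q[2]+c['cx'],c['fy']*q[1]/q[2]+c['cy']
E
python3 - <<'E'
from h import *
for n in('top','side'):
    c=shot(n,n+'0.png');print(n,ray(c,320,240),c['fx'])
s=bot.get_state();print(s)
E
```

```text
top (array([ 0.45568868, -0.04828904,  1.0472755 ]), array([ 0.09263338,  0.03629517, -0.99505588])) 542.8406627317846
side (array([-0.08013139, -0.67969444,  0.77261052]), array([ 0.55933094,  0.55414803, -0.61651289])) 558.6875705568962
{'clock': 0.1, 'joint_pos': array([ 1.16498664e+00,  8.73944905e-02,  1.75200447e-01,  1.65981202e+00,
       -2.92984294e-05,  1.57076052e+00]), 'joint_velocities': array([ 1.68250713e-03, -1.05225998e-03,  1.53905628e-03,  6.69237384e-04,
       -1.60729447e-03, -3.61616850e-05]), 'tau': array([-1.42506957e-03, -5.21557581e+01,  4.65655482e+01,  1.60140346e-02,
       -5.86264264e-05,  1.13817830e-06]), 'tcp_pos': array([0.2170496 , 0.50514801, 0.24765315]), 'tool_rot': array([-1.07552085e-04,  2.01497846e-01,  9.79488771e-01, -5.95408881e-04]), 'wrist_force': array([-0.50370492, -0.43827173,  0.28768513]), 'torque': array([ 0.02663757, -0.00038502,  0.0051503 ]), 'gripper_force': 0.0, 'width': 0.08553550108976937}
```

View pics/top0.png

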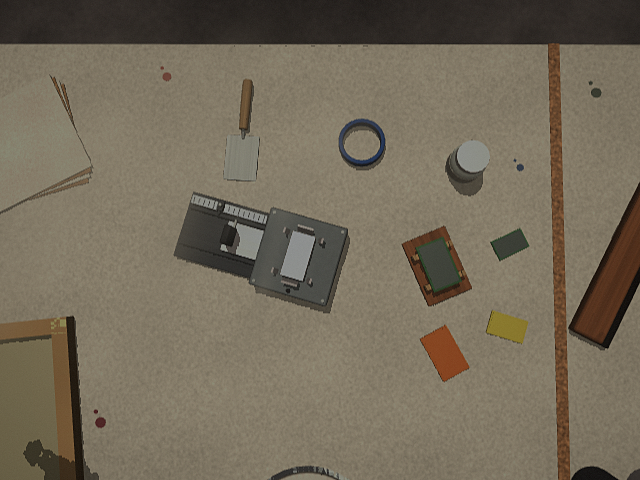

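View pics/side0.png

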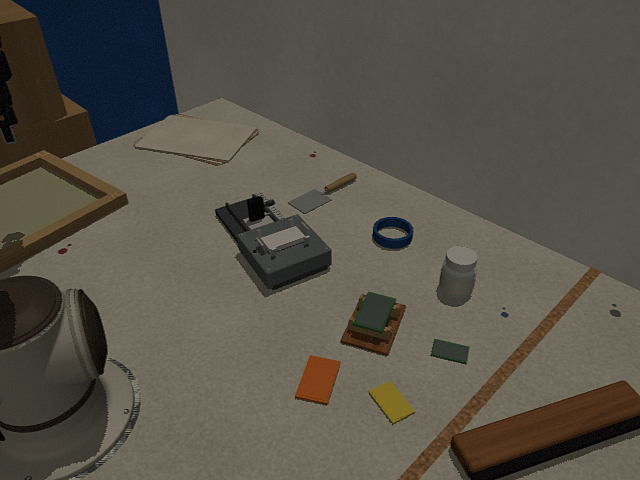

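The top view shows the plate on its stand at (438,264) and the light box window at (298,256). The handle is near (229,234), and the scale with its clip is near (220,208). Both views agree, with the small green look-alike at (510,244).

```bash
python3 - <<'E'
from h import *
c=shot('top');im=c['img'];hsv=cv2.cvtColor(im,cv2.COLOR_RGB2HSV)
def blob(m,box,z,name):
    k=np.zeros_like(m);x0,y0,x1,y1=box;k[y0:y1,x0:x1]=m[y0:y1,x0:x1]
    cs,_=cv2.findContours(k,cv2.RETR_EXTERNAL,cv2.CHAIN_APPROX_NONE);q=max(cs,key=cv2.contourArea)
    P=np.array([onz(c,*p[0],z)[:2] for p in q])
    r=cv2.minAreaRect((P*1000).astype(np.float32));b=cv2.boxPoints(r)
    e=[b[1]-b[0],b[2]-b[1]];L=max(e,key=np.linalg.norm)
    print(name,np.round(r[0],1),np.round(r[1],1),'long axis deg',np.degrees(np.arctan2(L[1],L[0])),cv2.minAreaRect(q)[0])
g=((hsv[...,0]>45)&(hsv[...,0]<95)&(hsv[...,1]>60)).astype(np.uint8)*255
blob(g,(395,220,480,310),.036,'plate')
w=((im.min(2)>140)).astype(np.uint8)*255
blob(w,(270,220,330,290),.062,'window')
d=((hsv[...,2]<190)&(hsv[...,2]>20)).astype(np.uint8)
crop=im[185:315,170:355];cv2.imwrite('pics/unit.png',cv2.resize(crop[:,:,::-1],None,fx=4,fy=4,interpolation=cv2.INTER_CUBIC))
s=shot('side');crop=s['img'][185:295,205:345];cv2.imwrite('pics/sunit.png',cv2.resize(crop[:,:,::-1],None,fx=5,fy=5,interpolation=cv2.INTER_CUBIC))
E
```

```text
plate [ 507.5 -231.1] [89.  55.9] long axis deg 22.78248 (438.2685546875, 264.2710266113281)
window [519.   28.6] [42.1 81.1] long axis deg -15.591575 (297.3119201660156, 255.2935791015625)
```

View pics/unit.png

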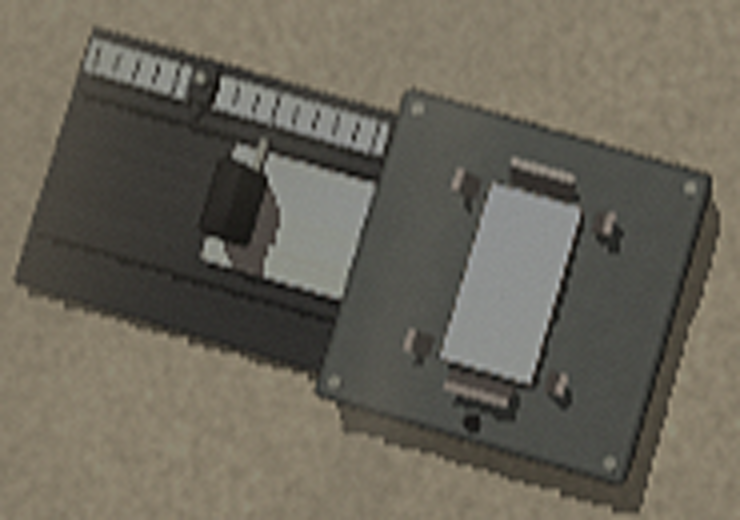

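View pics/sunit.png

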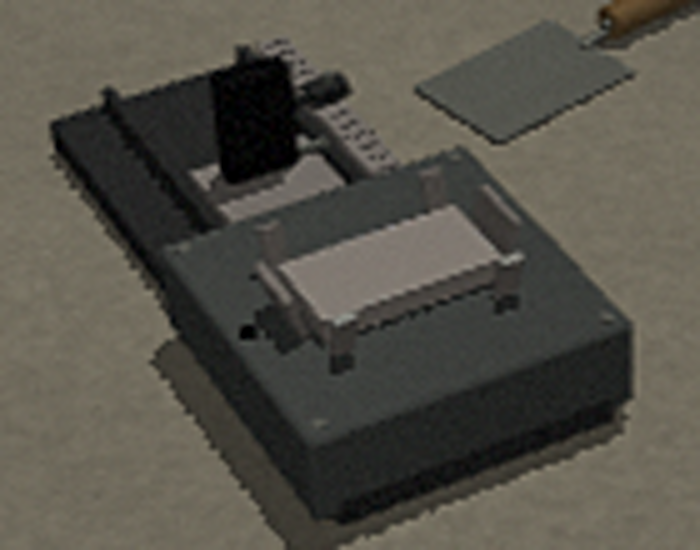

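The crops show the pointer at full-image (235,222), the clip knob near (220,204.5) and its nose near (221,212). All four box-lid screws are visible. I'll start by turning the tool towards the plate's short axis.

Emit:
move_arm([
  {"linear": [0, 0, 0], "turn": -0.134, "gripper": 1},
  {"linear": [0, 0, 0], "turn": -0.134, "gripper": 1},
  {"linear": [0, 0, 0], "turn": -0.134, "gripper": 1},
  {"linear": [0, 0, 0], "turn": -0.134, "gripper": 1},
  {"linear": [0, 0, 0], "turn": -0.134, "gripper": 1},
  {"linear": [0, 0, 0], "turn": -0.134, "gripper": 1},
])

```text
clock: 0.8
tcp_pos: [0.2171, 0.5053, 0.2481]
tool_rot: [-0.0, -0.201, 0.98, -0.0]
wrist_force: [0.2, -0.2, 1.0]
width: 0.0853
gripper_force: 0.0
```

```bash
cat >> h.py <<'E'
from scipy.spatial.transform import Rotation as Ro
def delta(p,ang):  # shift in tool axes (mm) and turn to reach p with tool y at ang deg
    s=bot.get_state();q=s['tool_rot'];R=Ro.from_quat([q[1],q[2],q[3],q[0]]).as_matrix()
    psi=np.degrees(np.arctan2(R[1,1],R[0,1]))
    print('tcp',np.round(s['tcp_pos']*1000,1),'psi',round(psi,2),'tilt z',np.round(R[:,2],4),'j',np.round(s['joint_pos'],2),'w',s['width'],'t',s['clock'])
    print('tool shift mm',np.round(R.T@(np.array(p)-s['tcp_pos'])*1000,1),'turn',round(np.radians(psi-ang),3))
E
python3 - <<'E'
from h import *
delta((.5075,-.2311,.15),112.8)
c=shot('top')
f=lambda u,v:((u+.5)/4-.5+170,(v+.5)/4-.5+185)
sc=np.array([onz(c,*f(*p),.05)[:2] for p in[(418,107),(690,187),(610,463),(334,383)]])
print(sc.mean(0),[np.degrees(np.arctan2(*(sc[i]-sc[j])[::-1])) for i,j in((0,3),(1,2),(0,1),(3,2))])
y=np.array([np.sin(np.radians(15.6)),np.cos(np.radians(15.6))]);x=np.array([y[1],-y[0]])
n=np.array([.519,.0286])
for nm,p,z in(('pointer',(262,148),.028),('knob',(200,78),.039),('nose',(203,108),.03),('handletop',(226,185),.08)):
    P=onz(c,*f(*p),z)[:2]-n;print(nm,P+n,'nest xy',P@x,P@y)
E
```

```text
tcp [217.1 505.3 248.1] psi 113.13 tilt z [-1.e-04 -4.e-04 -1.e+00] j [ 1.17  0.09  0.18  1.66 -0.    0.76] w 0.08527935537168374 t 0.8
tool shift mm [  22.2 -791.2   98.3] turn 0.006
[0.51906962 0.02861376] [np.float64(-15.628543643922493), np.float64(-15.447551874591822), np.float64(74.12442819996801), np.float64(74.76185343261255)]
pointer [0.58386535 0.15090989] nest xy 0.029584320571217005 0.13524788312464298
knob [0.61547053 0.17914091] nest xy 0.05243337309619833 0.1709382066671735
nose [0.60249357 0.17928604] nest xy 0.039895418981336625 0.16758822440689766
handletop [0.56036306 0.15658279] nest xy 0.005422239692747092 0.1343915830806058
```

Emit:
move_arm([
  {"linear": [1, -49, 0], "turn": 0, "gripper": 1},
  {"linear": [1, -49, 0], "turn": 0, "gripper": 1},
  {"linear": [1, -49, 0], "turn": 0, "gripper": 1},
  {"linear": [1, -49, 0], "turn": 0, "gripper": 1},
  {"linear": [1, -49, 0], "turn": 0, "gripper": 1},
  {"linear": [1, -49, 0], "turn": 0, "gripper": 1},
  {"linear": [1, -49, 0], "turn": 0, "gripper": 1},
  {"linear": [1, -49, 0], "turn": 0, "gripper": 1},
  {"linear": [1, -49, 0], "turn": 0, "gripper": 1},
  {"linear": [1, -49, 0], "turn": 0, "gripper": 1},
])

```text
clock: 1.85
tcp_pos: [0.3981, 0.0478, 0.2485]
tool_rot: [0.0, -0.196, 0.981, -0.0]
wrist_force: [0.8, 1.2, -0.2]
width: 0.0856
gripper_force: 0.0
```

Emit:
move_arm([
  {"linear": [2, -49, 0], "turn": 0, "gripper": 1},
  {"linear": [2, -49, 0], "turn": 0, "gripper": 1},
  {"linear": [2, -49, 10], "turn": 0, "gripper": 1},
  {"linear": [2, -49, 20], "turn": 0, "gripper": 1},
  {"linear": [2, -49, 30], "turn": 0, "gripper": 1},
  {"linear": [2, -40, 30], "turn": 0, "gripper": 1},
  {"linear": [0, -10, 8], "turn": 0, "gripper": 1},
  {"linear": [0, 0, 0], "turn": 0, "gripper": 1},
])

```text
clock: 2.65
tcp_pos: [0.4973, -0.2189, 0.1534]
tool_rot: [-0.001, -0.196, 0.981, 0.001]
wrist_force: [-0.7, 0.5, -0.1]
width: 0.0856
gripper_force: 0.0
```

```bash
python3 - <<'E'
from h import *
delta((.5075,-.2311,.038),112.8)
E
```

```text
tcp [ 497.3 -218.9  153.4] psi 112.59 tilt z [-0.0033  0.0015 -1.    ] j [-0.41  0.06 -0.04  1.48  0.   -0.81] w 0.08563382037406361 t 2.65
tool shift mm [ -5.  -15.5 115.3] turn -0.004
```

Emit:
move_arm([
  {"linear": [-3, -8, 15], "turn": -0.004, "gripper": 1},
  {"linear": [-2, -8, 15], "turn": 0, "gripper": 1},
  {"linear": [0, 0, 15], "turn": 0, "gripper": 1},
  {"linear": [0, 0, 0], "turn": 0, "gripper": 1},
  {"linear": [0, 0, 0], "turn": 0, "gripper": 1},
])

```text
clock: 3.15
tcp_pos: [0.5086, -0.2303, 0.1101]
tool_rot: [-0.0, -0.2, 0.98, 0.0]
wrist_force: [-0.0, 0.1, 1.4]
width: 0.0853
gripper_force: 0.0
```

```bash
python3 - <<'E'
from h import *
delta((.5075,-.2311,.038),112.8)
c=shot('side');i=c['img'][230:370,310:450];cv2.imwrite('pics/g1.png',cv2.resize(i[:,:,::-1],None,fx=4,fy=4))
E
```

```text
tcp [ 508.6 -230.3  110.1] psi 113.07 tilt z [-8.e-04  4.e-04 -1.e+00] j [-0.43  0.1  -0.08  1.39  0.   -0.83] w 0.08525589462029613 t 3.15
tool shift mm [ 1.2 -0.3 72.1] turn 0.005
```

View pics/g1.png

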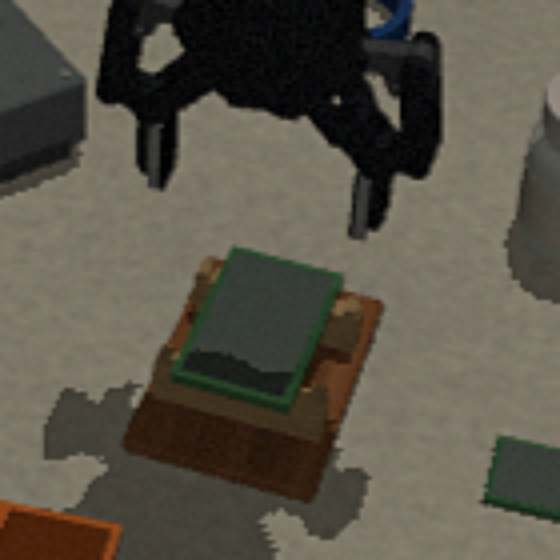

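The fingers straddle the plate's long edges, with their tips at crop (155,185) and (360,235). I'll descend and close.

Emit:
move_arm([
  {"linear": [1, 0, 20], "turn": 0.005, "gripper": 1},
  {"linear": [0, 0, 20], "turn": 0, "gripper": 1},
  {"linear": [0, 0, 18], "turn": 0, "gripper": 1},
  {"linear": [0, 0, 10], "turn": 0, "gripper": 1},
  {"linear": [0, 0, 4], "turn": 0, "gripper": 1},
  {"linear": [0, 0, 0], "turn": 0, "gripper": 1},
  {"linear": [0, 0, 0], "turn": 0, "gripper": 1},
])

```text
clock: 3.9
tcp_pos: [0.5085, -0.2315, 0.0394]
tool_rot: [0.001, -0.197, 0.98, -0.0]
wrist_force: [0.3, -0.1, -0.3]
width: 0.0851
gripper_force: 0.0
```

Emit:
move_arm([
  {"linear": [0, 0, 0], "turn": 0, "gripper": 0.55},
  {"linear": [0, 0, 0], "turn": 0, "gripper": 0.45},
  {"linear": [0, 0, 0], "turn": 0, "gripper": 0.35},
  {"linear": [0, 0, 0], "turn": 0, "gripper": 0.2},
  {"linear": [0, 0, 0], "turn": 0, "gripper": 0.1},
  {"linear": [0, 0, 0], "turn": 0, "gripper": 0},
  {"linear": [0, 0, 0], "turn": 0, "gripper": 0},
])

```text
clock: 4.6
tcp_pos: [0.5083, -0.2315, 0.0393]
tool_rot: [0.001, -0.197, 0.98, -0.0]
wrist_force: [-0.8, 0.2, 6.2]
width: 0.0544
gripper_force: 63.3
```

Emit:
move_arm([
  {"linear": [0, 0, -5], "turn": 0, "gripper": -0.2},
  {"linear": [0, 0, -10], "turn": 0, "gripper": -0.2},
  {"linear": [0, 0, -20], "turn": 0, "gripper": -0.2},
  {"linear": [0, 0, -20], "turn": 0, "gripper": -0.2},
  {"linear": [0, 0, -20], "turn": 0, "gripper": -0.2},
  {"linear": [0, 0, -20], "turn": 0, "gripper": -0.2},
  {"linear": [0, 0, -20], "turn": 0, "gripper": -0.2},
  {"linear": [0, 0, -5], "turn": 0, "gripper": -0.2},
  {"linear": [0, 0, 0], "turn": 0, "gripper": -0.2},
])

```text
clock: 5.5
tcp_pos: [0.5083, -0.2315, 0.1592]
tool_rot: [0.001, -0.197, 0.98, -0.0]
wrist_force: [-0.2, -0.2, -0.5]
width: 0.054
gripper_force: 63.3
```

```bash
cat >> h.py <<'E'
def plate(z,box):
    c=cams.camera('side');return c
E
python3 - <<'E'
from h import *
delta((.519,.0286,.15),74.4)
c=shot('side');i=c['img'][150:370,260:480];cv2.imwrite('pics/g2.png',cv2.resize(i[:,:,::-1],None,fx=2.7,fy=2.7))
E
```

```text
tcp [ 508.3 -231.5  159.2] psi 112.76 tilt z [ 1.4e-03 -5.0e-04 -1.0e+00] j [-0.43  0.09  0.01  1.49  0.   -0.82] w 0.054046963123421006 t 5.5
tool shift mm [-110.5  235.7    9.1] turn 0.669
```

View pics/g2.png

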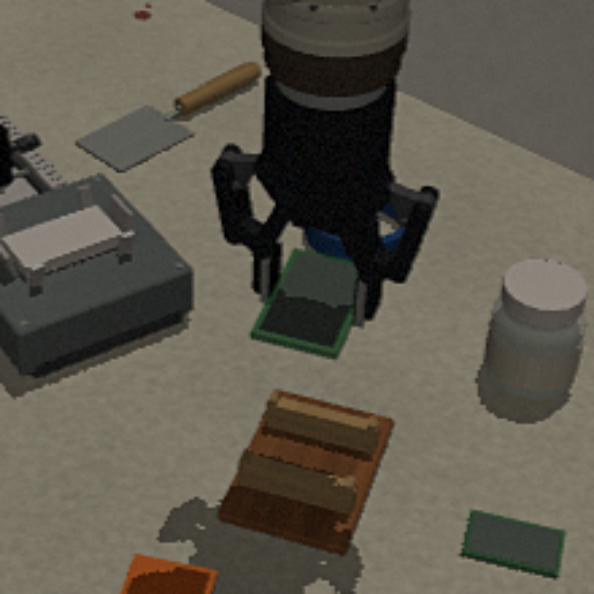

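The plate is held level at crop (305,305) and the stand is empty. Next I'll turn and carry it to the window.

Emit:
move_arm([
  {"linear": [0, 0, 0], "turn": 0.11, "gripper": -0.2},
  {"linear": [0, 0, 0], "turn": 0.11, "gripper": -0.2},
  {"linear": [0, 0, 0], "turn": 0.11, "gripper": -0.2},
  {"linear": [0, 0, 0], "turn": 0.11, "gripper": -0.2},
  {"linear": [0, 0, 0], "turn": 0.11, "gripper": -0.2},
  {"linear": [0, 0, 0], "turn": 0.119, "gripper": -0.2},
  {"linear": [3, 13, 0], "turn": 0, "gripper": -0.2},
  {"linear": [6, 26, 0], "turn": 0, "gripper": -0.2},
  {"linear": [8, 34, 0], "turn": 0, "gripper": -0.2},
  {"linear": [8, 34, 0], "turn": 0, "gripper": -0.2},
])

```text
clock: 6.55
tcp_pos: [0.5119, -0.1198, 0.1574]
tool_rot: [-0.001, 0.134, 0.991, 0.0]
wrist_force: [-0.2, 0.2, -0.8]
width: 0.0537
gripper_force: 63.3
```

Emit:
move_arm([
  {"linear": [8, 34, 0], "turn": 0, "gripper": -0.2},
  {"linear": [8, 34, 0], "turn": 0, "gripper": -0.2},
  {"linear": [8, 34, 0], "turn": 0, "gripper": -0.2},
  {"linear": [6, 26, 0], "turn": 0, "gripper": -0.2},
  {"linear": [4, 14, 0], "turn": 0, "gripper": -0.2},
  {"linear": [1, 4, 0], "turn": 0, "gripper": -0.2},
  {"linear": [0, 0, 0], "turn": 0, "gripper": -0.2},
  {"linear": [0, 0, 0], "turn": 0, "gripper": -0.2},
])

```text
clock: 7.35
tcp_pos: [0.518, 0.0277, 0.1582]
tool_rot: [-0.0, 0.136, 0.991, -0.0]
wrist_force: [-0.1, -0.3, -0.4]
width: 0.0543
gripper_force: 63.3
```

```bash
python3 - <<'E'
from h import *
delta((.519,.0286,.0715),74.4)
c=shot('side','side2.png');im=c['img'];hsv=cv2.cvtColor(im,cv2.COLOR_RGB2HSV)
# plate's green rim: lower-left outline seen from side
g=((hsv[...,0]>45)&(hsv[...,0]<95)&(hsv[...,1]>110)).astype(np.uint8)*255
n,l,st,ce=cv2.connectedComponentsWithStats(g)
for k in np.argsort(-st[1:,4])[:4]+1:print(st[k],ce[k])
E
```

```text
tcp [518.   27.7 158.2] psi 74.42 tilt z [-3.e-04 -3.e-04 -1.e+00] j [ 0.05 -0.   -0.09  1.48 -0.    0.33] w 0.05434832189831674 t 7.35
tool shift mm [-0.7  1.2 86.7] turn 0.0
[250 199  15  17  64] [257.65625 206.46875]
[431 352  35  12  56] [447.16071429 357.98214286]
[293 200  11   6  19] [297.63157895 202.63157895]
[266 211   7   4  15] [268.73333333 212.2       ]
```

Emit:
move_arm([
  {"linear": [-1, 1, 15], "turn": 0, "gripper": -0.2},
  {"linear": [0, 0, 20], "turn": 0, "gripper": -0.2},
  {"linear": [0, 0, 20], "turn": 0, "gripper": -0.2},
  {"linear": [0, 0, 10], "turn": 0, "gripper": -0.2},
  {"linear": [0, 0, 0], "turn": 0, "gripper": -0.2},
  {"linear": [0, 0, 0], "turn": 0, "gripper": -0.2},
])

```text
clock: 8.0
tcp_pos: [0.5194, 0.0289, 0.0936]
tool_rot: [0.0, 0.136, 0.991, 0.0]
wrist_force: [0.5, 0.2, -0.6]
width: 0.0541
gripper_force: 63.3
```

```bash
python3 - <<'E'
from h import *
delta((.519,.0286,.0715),74.4)
c=shot('side');i=c['img'][180:300,220:350].copy()
i=cv2.resize(i[:,:,::-1],None,fx=4.6,fy=4.6,interpolation=cv2.INTER_CUBIC)
y=np.array([np.sin(np.radians(15.6)),np.cos(np.radians(15.6)),0]);x=np.array([y[1],-y[0],0])
z=bot.get_state()['tcp_pos'][2]-.0033
for a,b in((-45,-28),(45,-28),(45,28),(-45,28)):
    u,v=proj(c,np.array([.519,.0286,z])+x*a/1e3+y*b/1e3);print(a,b,u,v)
    cv2.circle(i,(int((u+.5-220)*4.6),int((v+.5-180)*4.6)),2,(0,0,255),-1)
cv2.imwrite('pics/g3.png',i)
E
```

```text
tcp [519.4  28.9  93.6] psi 74.41 tilt z [ 1.e-04 -0.e+00 -1.e+00] j [ 0.06  0.01 -0.2   1.36 -0.    0.33] w 0.05414119272514151 t 8.0
tool shift mm [ 0.3 -0.4 22.1] turn 0.0
-45 -28 266.31607148738095 238.4881292834127
45 -28 305.92632194684296 224.73601957183996
45 28 293.1524351344667 211.2188483165421
-45 28 254.46883013669162 224.10284183726486
```

View pics/g3.png

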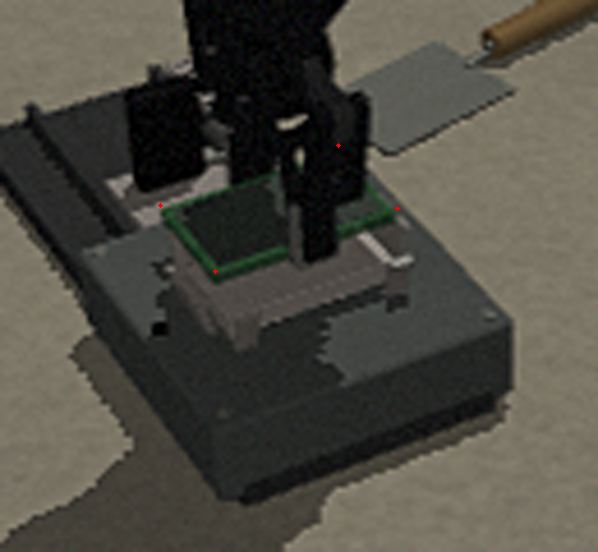

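The projected corners fall within about 1 px of the plate's corners at (165,210), (216,274) and (395,212). The plate is aligned, so I'll lower it gently.

Emit:
move_arm([
  {"linear": [0, 0, 6], "turn": 0, "gripper": -0.2},
  {"linear": [0, 0, 5], "turn": 0, "gripper": -0.2},
  {"linear": [0, 0, 4], "turn": 0, "gripper": -0.2},
  {"linear": [0, 0, 3], "turn": 0, "gripper": -0.2},
  {"linear": [0, 0, 0], "turn": 0, "gripper": -0.2},
  {"linear": [0, 0, 0], "turn": 0, "gripper": -0.2},
])

```text
clock: 8.65
tcp_pos: [0.5193, 0.0292, 0.0754]
tool_rot: [-0.0, 0.135, 0.991, 0.0]
wrist_force: [0.6, 0.6, -1.2]
width: 0.0537
gripper_force: 63.3
```

Emit:
move_arm([
  {"linear": [0, 0, 1], "turn": 0, "gripper": -0.2},
  {"linear": [0, 0, 1], "turn": 0, "gripper": -0.2},
  {"linear": [0, 0, 0], "turn": 0, "gripper": -0.2},
  {"linear": [0, 0, 0], "turn": 0, "gripper": -0.2},
])

```text
clock: 9.05
tcp_pos: [0.5194, 0.0289, 0.0735]
tool_rot: [0.0, 0.136, 0.991, -0.0]
wrist_force: [0.1, -2.6, 0.5]
width: 0.054
gripper_force: 63.4
```

Emit:
move_arm([
  {"linear": [0, 0, 1], "turn": 0, "gripper": -0.2},
  {"linear": [0, 0, 0], "turn": 0, "gripper": -0.2},
  {"linear": [0, 0, 0], "turn": 0, "gripper": -0.2},
])

```text
clock: 9.35
tcp_pos: [0.5193, 0.0288, 0.0726]
tool_rot: [0.0, 0.136, 0.991, -0.0]
wrist_force: [-2.0, -5.8, 3.7]
width: 0.0542
gripper_force: 63.6
```

Emit:
move_arm([
  {"linear": [0, 0, 1], "turn": 0, "gripper": -0.2},
  {"linear": [0, 0, 0], "turn": 0, "gripper": -0.2},
  {"linear": [0, 0, 0], "turn": 0, "gripper": -0.2},
])

```text
clock: 9.65
tcp_pos: [0.5193, 0.0286, 0.0717]
tool_rot: [0.0, 0.136, 0.991, -0.001]
wrist_force: [-1.4, -6.5, 2.8]
width: 0.0542
gripper_force: 63.7
```

Emit:
move_arm([
  {"linear": [0, -1, 0], "turn": 0, "gripper": -0.2},
  {"linear": [0, 0, 0], "turn": 0, "gripper": -0.2},
  {"linear": [0, 0, 0], "turn": 0, "gripper": -0.2},
])

```text
clock: 9.95
tcp_pos: [0.519, 0.0283, 0.0713]
tool_rot: [0.0, 0.135, 0.991, 0.0]
wrist_force: [-0.0, -1.7, 2.0]
width: 0.0539
gripper_force: 63.5
```

Emit:
move_arm([
  {"linear": [0, 0, 1], "turn": 0, "gripper": -0.2},
  {"linear": [0, 0, 0], "turn": 0, "gripper": -0.2},
  {"linear": [0, 0, 0], "turn": 0, "gripper": -0.2},
])

```text
clock: 10.25
tcp_pos: [0.5191, 0.0283, 0.0713]
tool_rot: [0.0, 0.135, 0.991, 0.0]
wrist_force: [-3.5, -1.8, 10.2]
width: 0.054
gripper_force: 64.2
```

Emit:
move_arm([
  {"linear": [0, 0, -0.7], "turn": 0, "gripper": 0},
  {"linear": [0, 0, 0], "turn": 0, "gripper": 0.1},
  {"linear": [0, 0, 0], "turn": 0, "gripper": 0.25},
  {"linear": [0, 0, 0], "turn": 0, "gripper": 0.35},
  {"linear": [0, 0, 0], "turn": 0, "gripper": 0.45},
  {"linear": [0, 0, 0], "turn": 0, "gripper": 0.6},
  {"linear": [0, 0, 0], "turn": 0, "gripper": 0.8},
  {"linear": [0, 0, 0], "turn": 0, "gripper": 1},
  {"linear": [0, 0, 0], "turn": 0, "gripper": 1},
  {"linear": [0, 0, 0], "turn": 0, "gripper": 1},
])

```text
clock: 11.25
tcp_pos: [0.519, 0.0282, 0.071]
tool_rot: [0.0, 0.135, 0.991, 0.0]
wrist_force: [0.2, -0.5, 0.1]
width: 0.0856
gripper_force: 0.0
```

Emit:
move_arm([
  {"linear": [0, 0, -10], "turn": 0, "gripper": 1},
  {"linear": [0, 0, -20], "turn": 0, "gripper": 1},
  {"linear": [0, 0, -30], "turn": 0, "gripper": 1},
  {"linear": [0, 0, -30], "turn": 0, "gripper": 1},
  {"linear": [0, 0, 0], "turn": 0, "gripper": 1},
])

```text
clock: 11.75
tcp_pos: [0.5207, 0.0283, 0.1661]
tool_rot: [0.003, 0.135, 0.991, 0.001]
wrist_force: [0.4, 0.4, 0.1]
width: 0.0853
gripper_force: 0.0
```

Emit:
move_arm([
  {"linear": [-45, 0, 0], "turn": 0, "gripper": 1},
  {"linear": [-45, 0, 0], "turn": 0, "gripper": 1},
  {"linear": [-45, 0, -20], "turn": 0, "gripper": 1},
  {"linear": [0, 45, -20], "turn": 0, "gripper": 1},
  {"linear": [0, 45, 0], "turn": 0, "gripper": 1},
  {"linear": [0, 45, 0], "turn": 0, "gripper": 1},
  {"linear": [0, 0, 0], "turn": 0, "gripper": 1},
])

```text
clock: 12.45
tcp_pos: [0.6859, 0.127, 0.1998]
tool_rot: [-0.001, 0.133, 0.991, 0.0]
wrist_force: [-1.0, -0.0, -0.4]
width: 0.0851
gripper_force: 0.0
```

```bash
python3 - <<'E'
from h import *
y=np.array([np.sin(np.radians(15.6)),np.cos(np.radians(15.6)),0]);x=np.array([y[1],-y[0],0])
n=np.array([.519,.0286,0])
delta(n+.135*y+[0,0,.16],74.4)
T=shot('top','top3.png');S=shot('side','side3.png')
a=cv2.resize(T['img'][185:315,170:355],None,fx=4,fy=4,interpolation=cv2.INTER_CUBIC)
cv2.imwrite('pics/g4t.png',a[:,:,::-1])
b=cv2.resize(S['img'][185:285,205:345],None,fx=5,fy=5,interpolation=cv2.INTER_CUBIC)
cv2.imwrite('pics/g4s.png',b[:,:,::-1])
# plate rim in the top view
hsv=cv2.cvtColor(T['img'],cv2.COLOR_RGB2HSV)
g=((hsv[...,0]>45)&(hsv[...,0]<95)&(hsv[...,1]>60)).astype(np.uint8)*255
g[:,:260]=0;g[:,340:]=0
cs,_=cv2.findContours(g,cv2.RETR_EXTERNAL,cv2.CHAIN_APPROX_NONE);q=max(cs,key=cv2.contourArea)
P=np.array([(onz(T,*p[0],.068)*1000)[:2] for p in q]).astype(np.float32);r=cv2.minAreaRect(P);print(r)
d=np.array(r[0])/1000-n[:2];print('plate in nest',d@x[:2]*1e3,d@y[:2]*1e3)
E
```

```text
tcp [685.9 127.  199.8] psi 74.68 tilt z [-1.e-03  9.e-04 -1.e+00] j [0.18 0.45 0.52 1.64 0.   0.45] w 0.08505522912962647 t 12.45
tool shift mm [134.2  -4.   39.9] turn 0.005
((517.1161499023438, 32.184173583984375), (56.26083755493164, 91.48609161376953), 74.29669952392578)
plate in nest -2.7783092127796527 2.9455371986709893
```

View pics/g4s.png

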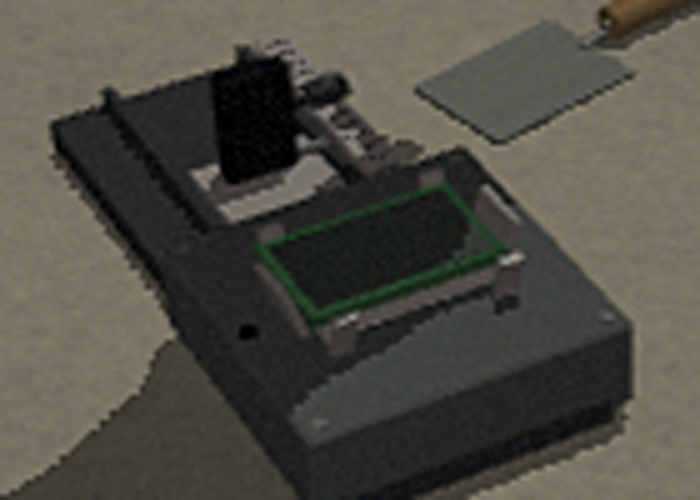

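The plate sits level inside the guides, with its corners at crop (260,248), (315,318), (505,250) and (445,185). Top-view offsets are below 3 mm. Next is the handle, with the fingers half closed to clear the box wall.

Emit:
move_arm([
  {"linear": [40, -1, 0], "turn": 0.005, "gripper": 0},
  {"linear": [45, -2, 0], "turn": 0, "gripper": 0},
  {"linear": [40, -1, 15], "turn": 0, "gripper": 0},
  {"linear": [9, 0, 15], "turn": 0, "gripper": 0},
  {"linear": [0, 0, 20], "turn": 0, "gripper": 0},
  {"linear": [0, 0, 0], "turn": 0, "gripper": 0},
  {"linear": [0, 0, 0], "turn": 0, "gripper": 0},
])

```text
clock: 13.25
tcp_pos: [0.5552, 0.1537, 0.1516]
tool_rot: [0.0, 0.139, 0.99, -0.0]
wrist_force: [0.4, 0.3, 1.2]
width: 0.0428
gripper_force: 0.0
```

```bash
cat >> h.py <<'E'
Y=np.array([np.sin(np.radians(15.6)),np.cos(np.radians(15.6)),0]);X=np.array([Y[1],-Y[0],0]);N=np.array([.519,.0286,0])
E
python3 - <<'E'
from h import *
delta(N+.135*Y+[0,0,.062],74.4)
E
```

```text
tcp [555.2 153.7 151.6] psi 74.07 tilt z [ 0.e+00 -1.e-04 -1.e+00] j [ 0.27  0.13  0.04  1.48 -0.    0.55] w 0.04277428313192622 t 13.25
tool shift mm [ 1.2  4.8 89.6] turn -0.006
```

Emit:
move_arm([
  {"linear": [1, 5, 15], "turn": -0.006, "gripper": 0},
  {"linear": [0, 0, 20], "turn": 0, "gripper": 0},
  {"linear": [0, 0, 20], "turn": 0, "gripper": 0},
  {"linear": [0, 0, 20], "turn": 0, "gripper": 0},
  {"linear": [0, 0, 10], "turn": 0, "gripper": 0},
  {"linear": [0, 0, 4], "turn": 0, "gripper": 0},
  {"linear": [0, 0, 0], "turn": 0, "gripper": 0},
  {"linear": [0, 0, 0], "turn": 0, "gripper": 0},
])

```text
clock: 14.05
tcp_pos: [0.5562, 0.1598, 0.063]
tool_rot: [0.001, 0.135, 0.991, 0.0]
wrist_force: [-0.3, 0.5, 0.5]
width: 0.0425
gripper_force: 0.0
```

Emit:
move_arm([
  {"linear": [0, 0, 0], "turn": 0, "gripper": -0.2},
  {"linear": [0, 0, 0], "turn": 0, "gripper": -0.4},
  {"linear": [0, 0, 0], "turn": 0, "gripper": -0.55},
  {"linear": [0, 0, 0], "turn": 0, "gripper": -0.7},
  {"linear": [0, 0, 0], "turn": 0, "gripper": -0.85},
  {"linear": [0, 0, 0], "turn": 0, "gripper": -1},
  {"linear": [0, 0, 0], "turn": 0, "gripper": -1},
  {"linear": [0, 0, 0], "turn": 0, "gripper": -1},
])

```text
clock: 14.85
tcp_pos: [0.5558, 0.1593, 0.0627]
tool_rot: [0.0, 0.135, 0.991, -0.0]
wrist_force: [-2.2, -4.6, 5.5]
width: 0.0129
gripper_force: 58.3
```

```bash
python3 - <<'E'
from h import *
delta(N+.171*Y+[0,0,.062],74.4)
E
```

```text
tcp [555.8 159.3  62.7] psi 74.46 tilt z [ 7.e-04 -6.e-04 -1.e+00] j [ 0.28  0.16 -0.1   1.31 -0.    0.55] w 0.012930848144443766 t 14.85
tool shift mm [ 0.3 35.2  0.7] turn 0.001
```

Emit:
move_arm([
  {"linear": [0, 3, 0], "turn": 0, "gripper": -1},
  {"linear": [0, 6, 0], "turn": 0, "gripper": -1},
  {"linear": [0, 7, 0], "turn": 0, "gripper": -1},
  {"linear": [0, 7, 0], "turn": 0, "gripper": -1},
  {"linear": [0, 6, 0], "turn": 0, "gripper": -1},
  {"linear": [0, 4, 0], "turn": 0, "gripper": -1},
  {"linear": [0, 2, 0], "turn": 0, "gripper": -1},
  {"linear": [0, 0, 0], "turn": 0, "gripper": -1},
  {"linear": [0, 0, 0], "turn": 0, "gripper": -1},
])

```text
clock: 15.75
tcp_pos: [0.5651, 0.1927, 0.0627]
tool_rot: [0.0, 0.135, 0.991, -0.001]
wrist_force: [-1.8, -7.1, 6.6]
width: 0.0134
gripper_force: 58.6
```

```bash
python3 - <<'E'
from h import *
delta(N+.171*Y+[0,0,.062],74.4)
S=shot('side');T=shot('top')
b=cv2.resize(S['img'][185:255,205:305],None,fx=7,fy=7,interpolation=cv2.INTER_CUBIC)
a=cv2.resize(T['img'][190:250,190:290],None,fx=7,fy=7,interpolation=cv2.INTER_CUBIC)
cv2.imwrite('pics/h1.png',cv2.convertScaleAbs(np.vstack([b,a])[:,:,::-1],alpha=1.8)[:, :][:910])
m=cv2.imread('pics/h1.png');cv2.imwrite('pics/h1.png',cv2.resize(m,None,fx=.65,fy=.65,interpolation=cv2.INTER_AREA));print(m.shape)
E
```

```text
tcp [565.1 192.7  62.7] psi 74.45 tilt z [ 4.0e-04 -1.3e-03 -1.0e+00] j [ 0.33  0.21 -0.05  1.32 -0.    0.6 ] w 0.013353985640962206 t 15.75
tool shift mm [0.2 0.5 0.7] turn 0.001
(910, 700, 3)
```

View pics/h1.png

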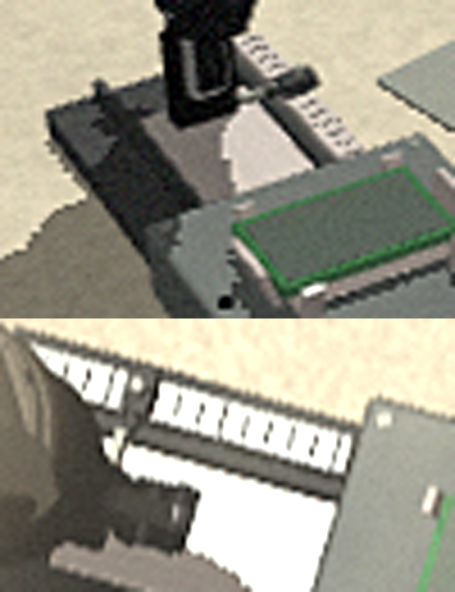

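In the top half of the picture the pointer at (118,445) lies on the nest-x line through the clip knob (137,383) and nose (128,415). The plate is still seated. I'll check this numerically.

```bash
python3 - <<'E'
from h import *
c=shot('top')
f=lambda u,v:((u/.65+.5)/7-.5+190,((v-318.5)/.65+.5)/7-.5+190)
for nm,p,z in(('pointer',(119,440),.028),('knob',(137,383),.039),('nose',(128,415),.03)):
    P=onz(c,*f(*p),z)-N;print(nm,P@X*1e3,P@Y*1e3)
i=cv2.resize(c['img'][198:228,205:240],None,fx=17,fy=17,interpolation=cv2.INTER_CUBIC)
cv2.imwrite('pics/h2.png',cv2.convertScaleAbs(i[:,:,::-1],alpha=1.5))
E
```

```text
pointer 29.0374981976286 173.99099966174188
knob 53.15117435484178 171.05077506416393
nose 40.02101222738404 172.9886809318054
```

View pics/h2.png

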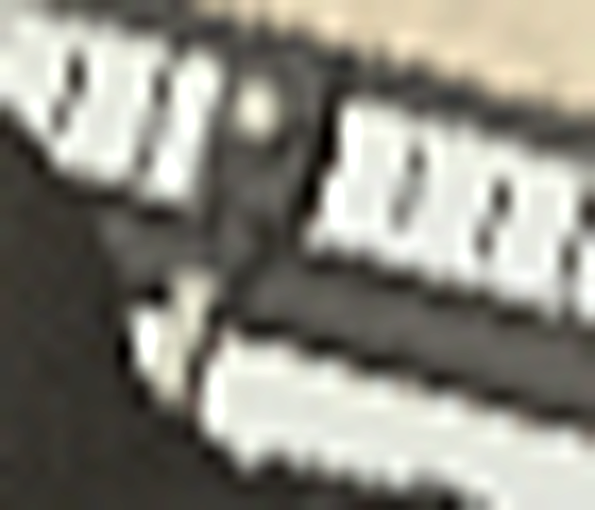

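The zoomed view shows the pointer tip at (195,280) and its base at (178,365). The knob is at (258,110), and the nose runs down to about (225,250).

```bash
python3 - <<'E'
from h import *
c=shot('top')
f=lambda u,v:((u+.5)/17-.5+205,(v+.5)/17-.5+198)
for nm,p,z in(('ptip',(197,275),.028),('pbase',(178,365),.028),('knob',(258,110),.039),('nose',(225,245),.028),('clipL',(213,120),.033),('clipR',(300,140),.033)):
    P=onz(c,*f(*p),z)-N;print(nm,P@X*1e3,P@Y*1e3)
for d in(0,-.0015,):print(bot.get_state()['wrist_force'],(bot.get_state()['tcp_pos']-N)@Y)
E
```

```text
ptip 33.95993918843183 174.74652031623046
pbase 23.65464710005057 173.75921168474034
knob 52.70374500749688 170.8618035372432
nose 38.07920683603711 172.72631510425956
clipL 50.77376034873051 176.94526825504943
clipR 51.33630343052132 166.87304852854714
[-2.46265777 -6.45131997  6.3374142 ] 0.1703835891216364
[-2.46265777 -6.45131997  6.3374142 ] 0.1703835891216364
```

```bash
python3 - <<'E'
from h import *
c=shot('top');s=shot('side');old=cv2.imread('pics/top3.png')[:,:,::-1];olds=cv2.imread('pics/side3.png')[:,:,::-1]
def prof(cc,im,a,z,ys):
    o=[]
    for b in ys:
        u,v=proj(cc,N+X*a+Y*b+[0,0,z]);q=cv2.getRectSubPix(np.ascontiguousarray(im),(1,1),(float(u),float(v)))[0,0].astype(int);o.append('%d/%d'%(q.sum()//3,q[0]-q[2]))
    print(a,z,' '.join(o))
R=lambda a,b:np.arange(a,b,1.5)/1e3
print('old top pointer from 126');[prof(c,old,a,.028,R(126,145)) for a in(.026,.030,.033)]
print('new top pointer from 162');[prof(c,c['img'],a,.028,R(162,183)) for a in(.026,.030,.033)]
print('old top clip from 162');[prof(c,old,a,z,R(162,183)) for a,z in((.037,.028),(.041,.030),(.050,.039))]
print('side old ptr from 126');[prof(s,olds,a,.028,R(126,145)) for a in(.026,.030,.033)]
print('side new ptr from 162');[prof(s,s['img'],a,.028,R(162,183)) for a in(.026,.030,.033)]
print('side clip from 162');[prof(s,olds,a,z,R(162,183)) for a,z in((.037,.028),(.041,.030),(.050,.039))]
E
```

```text
old top pointer from 126
0.026 0.028 55/10 52/12 57/13 59/15 62/15 65/15 66/15 67/14 69/14 69/15 71/16 74/17 74/16
0.03 0.028 45/9 53/13 54/12 56/12 59/13 61/13 62/14 65/14 67/15 68/15 69/16 71/16 72/17
0.033 0.028 62/6 61/9 55/12 56/12 58/13 59/15 60/16 63/16 64/14 65/14 65/15 69/17 70/17
new top pointer from 162
0.026 0.028 152/8 157/6 159/6 154/9 153/8 120/8 73/10 80/10 121/15 140/14 156/9 176/4 82/4 40/6
0.03 0.028 59/7 53/5 31/5 30/7 43/6 55/8 39/7 75/10 140/17 120/14 75/6 36/3 33/6 36/7
0.033 0.028 59/7 55/7 54/6 60/7 49/6 41/5 49/5 83/11 113/14 113/13 88/10 49/5 52/5 56/6
old top clip from 162
0.037 0.028 82/21 84/22 85/20 86/19 86/20 87/21 89/21 90/21 90/21 90/21 92/20 93/21 96/23 95/23
0.041 0.03 81/20 82/20 83/21 83/21 85/20 85/21 86/21 89/21 90/21 91/22 92/22 91/22 93/22 94/23
0.05 0.039 77/18 79/18 80/19 80/20 81/20 84/20 85/21 87/21 88/21 86/21 89/22 90/21 93/22 94/21
side old ptr from 126
0.026 0.028 50/4 54/5 59/5 66/3 87/5 108/8 125/12 117/9 98/6 81/3 51/4 24/2 6/1
0.03 0.028 39/3 43/3 56/4 71/5 82/5 67/3 52/3 42/4 40/5 36/5 27/2 21/0 19/1
0.033 0.028 45/2 52/3 62/4 75/5 73/5 62/4 42/4 32/1 29/0 30/-1 30/1 28/1 27/2
side new ptr from 162
0.026 0.028 81/8 63/7 55/4 54/4 60/4 80/5 98/7 114/9 118/11 110/12 100/12 74/9 44/6 19/3
0.03 0.028 34/5 46/5 48/4 53/3 63/4 77/6 82/6 68/6 56/5 45/4 38/3 33/3 19/2 21/2
0.033 0.028 31/0 33/2 39/4 51/5 64/5 68/5 68/5 67/5 54/4 42/2 34/0 31/-3 29/-1 28/-1
side clip from 162
0.037 0.028 26/1 19/0 14/0 12/0 14/1 14/0 14/1 12/2 9/1 4/1 3/1 3/1 4/1 5/2
0.041 0.03 22/0 23/-2 28/-2 41/1 58/4 69/7 69/8 68/7 58/6 55/6 57/6 53/5 43/5 29/5
0.05 0.039 47/4 53/4 72/8 91/10 109/11 109/13 107/12 108/11 113/10 113/12 113/14 114/13 107/13 104/13
```

```bash
python3 - <<'E'
from h import *
c=shot('top');old=cv2.imread('pics/top0.png')[:,:,::-1]
def prof(im,a,z,ys):
    o=[]
    for b in ys:
        u,v=proj(c,N+X*a+Y*b+[0,0,z]);q=cv2.getRectSubPix(np.ascontiguousarray(im),(1,1),(float(u),float(v)))[0,0].astype(int);o.append('%d'%(q.sum()//3))
    print(a,z,' '.join(o))
R=lambda a,b:np.arange(a,b,1.)/1e3
print('old ptr from 126');[prof(old,a,.028,R(126,145)) for a in(.028,.030,.032,.034)]
print('clip from 158');[prof(old,a,z,R(158,186)) for a,z in((.035,.028),(.037,.028),(.039,.028),(.041,.028),(.043,.03),(.046,.033),(.05,.037),(.054,.037))]
E
```

```text
old ptr from 126
0.028 0.028 99 100 110 122 118 114 79 57 92 124 120 113 110 98 101 105 111 119 114
0.03 0.028 41 51 56 56 48 34 40 66 94 116 120 95 68 49 44 54 58 53 43
0.032 0.028 50 49 49 49 48 44 37 61 93 110 123 98 58 46 43 45 49 48 46
0.034 0.028 60 60 60 59 59 57 50 49 71 87 92 92 70 56 55 54 56 58 57
clip from 158
0.035 0.028 57 58 58 57 58 59 58 58 56 53 46 36 38 45 50 52 54 56 56 56 56 57 58 58 57 58 57 56
0.037 0.028 49 51 52 50 49 50 50 50 48 42 36 39 45 51 55 53 50 53 56 55 54 52 51 50 50 53 57 55
0.039 0.028 42 41 35 31 32 40 44 42 40 38 36 40 49 54 56 54 45 40 42 46 45 43 39 34 33 35 45 45
0.041 0.028 67 79 78 74 84 92 70 44 39 38 36 33 40 47 51 54 44 33 43 62 66 75 80 84 87 87 72 58
0.043 0.03 130 137 138 138 126 98 64 35 33 43 47 48 50 52 53 51 46 41 54 76 102 131 144 148 136 103 91 102
0.046 0.033 141 143 147 152 126 57 22 30 42 52 57 57 56 54 54 53 51 49 60 92 120 138 146 138 120 96 100 130
0.05 0.037 142 148 149 88 29 24 26 41 51 41 34 53 73 79 82 73 63 67 77 117 149 148 143 115 88 108 133 139
0.054 0.037 146 147 152 155 96 30 32 49 52 51 62 71 96 123 124 120 92 63 91 129 142 148 143 134 105 85 114 144
```

The camera puts the pointer at about 174.4 and the nose at about 172.1, so I'll ease back 2 mm.

Emit:
move_arm([
  {"linear": [0, -1, 0], "turn": 0, "gripper": -1},
  {"linear": [0, -1, 0], "turn": 0, "gripper": -1},
  {"linear": [0, 0, 0], "turn": 0, "gripper": -1},
  {"linear": [0, 0, 0], "turn": 0, "gripper": -1},
  {"linear": [0, 0, 0], "turn": 0, "gripper": -1},
])

```text
clock: 16.6
tcp_pos: [0.5645, 0.1906, 0.0627]
tool_rot: [0.0, 0.135, 0.991, -0.001]
wrist_force: [-2.3, -7.9, 6.7]
width: 0.0134
gripper_force: 58.6
```

```bash
python3 - <<'E'
from h import *
c=shot('top')
def prof(a,z,ys):
    print(a,[int(cv2.getRectSubPix(c['img'],(1,1),tuple(map(float,proj(c,N+X*a+Y*b+[0,0,z]))))[0,0].mean()) for b in ys])
for a in(.028,.03,.032):prof(a,.028,np.arange(164,182)/1e3)
# plate: green rim edges along nest axes, at z=.068
hsv=cv2.cvtColor(c['img'],cv2.COLOR_RGB2HSV);g=((hsv[...,0]>45)&(hsv[...,0]<95)&(hsv[...,1]>60)).astype(np.uint8)*255
g[:,:262]=0;g[:,335:]=0
cs,_=cv2.findContours(g,cv2.RETR_EXTERNAL,cv2.CHAIN_APPROX_NONE);q=max(cs,key=cv2.contourArea)
P=np.array([onz(c,*p[0],.068) for p in q])-N
print('plate x',(P@X).min(),(P@X).max(),'y',(P@Y).min(),(P@Y).max())
s=bot.get_state();print(s['wrist_force'],s['gripper_force'],s['clock'],(s['tcp_pos']-N)@Y)
E
```

```text
0.028 [129, 122, 117, 108, 74, 50, 77, 113, 126, 133, 127, 114, 127, 145, 94, 41, 32, 29]
0.03 [48, 33, 26, 32, 35, 42, 61, 106, 138, 127, 107, 77, 55, 58, 48, 30, 27, 29]
0.032 [44, 47, 50, 45, 33, 39, 56, 91, 135, 130, 96, 68, 47, 43, 44, 45, 47, 44]
plate x -0.0479051197639171 0.04229638492248736 y -0.02512872678995858 0.03068307324374107
[-2.76004197 -7.5793753   6.96182043] 58.55453073978424 16.65 0.16825911825392614
```

The pointer now reads 172.4 against the nose at 172.1. The plate is within about 3 mm of the nest centre and square, so I'll hand in.

```bash
python3 -c "
from h import *
print(bot.finish_job())"
```

```text
the job is handed in; nothing more can be done
None
```

I handed the job in at about 16.7 s with the gripper still holding the shutter handle; the hand-in call returned no verdict. By the last camera measurement, the plate was level in the guides about 3 mm off centre in x and in y, and the pointer was within about 1 mm of the index.

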